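Load the casting tray into the blast cabinet

ROBOT

A 6-joint arm with a two-finger parallel gripper is mounted at the origin on the work surface. World frame = base frame: x ahead of the robot, y to its left, z up, the work surface at z = 0. Lengths are in mm, angles in rad, forces in N, time in s.
With the tool pointing down it reaches from about 350 to 875 mm from the base axis. Payload 4.2 kg.
Tool frame: the origin (TCP) lies midway between the tips of the shut fingers; the grasp point (between the pads) lies 19 mm behind it; z points along the fingers, y is the line along which they close (so a half turn about z gives the same grasp; the last joint's range is limited). The gripper opens to 85 mm and grips with 20 to 120 N. Pads are 22 mm wide; open, the fingers measure 114 mm over their backs; the gripper's body (76 mm by 85 mm) begins 54 mm behind the grasp point. The pads swing forward as they close: fully open they stand 13 mm farther back than shut.
Start: joints at [1.426, 0.385, 0.008, 0, -1.194, -0.259], TCP at [245.539, 574.726, 231.312] pointing down, gripper open.
Joint ranges: [-3.14, 3.14], [-1.21, 2.06], [-1.07, 1.41], [-3.16, 2.05], [-2.99, -0.16], [-3.1, 3.1]. Speed limits (rad/s): [2.79, 2.79, 3.14, 3.14, 3.14, 3.14].

INTERFACE

Orientations are given as a unit quaternion [x, y, z, w].
In Python, from bench import sensors, get_image, camera_params, job_done gives the robot as it stands.
- The arm moves only by the tool servo_tool, never from a script. Its argument "motion" is a list of rows, each an object with "travel": the shift along the tool's x, y, z as a fraction of full scale, a list of three; "rot": the turn, a rotation vector about the tool's x, y, z as a fraction of full scale, a list of three; "hand": the opening, from 0 (shut) to 1 (fully open). In form: [{"travel": [x, y, z], "rot": [wx, wy, wz], "hand": hand}, ...]. A call has 1 to 10 rows; each row shifts and turns the commanded pose from where the row before left it, along the tool's axes as they then stand; what a row does not reach is not made up. Full scale, the value 1, is 25 cm for a shift and 360 degrees for a turn. A row lasts 1/12 s, in which the tool goes at most 41.7 mm and 7.16 degrees, less where a joint would pass 70% of its speed; a pose out of reach is approached as far as the arm can. A call with a number of a shift or a turn outside -1 to 1 is refused whole. A call with a gripper value outside its range is refused whole. The fingers move at their own pace and stop on an object; the grip force is fixed at half the most. Time passes only in rows, so rows that do not move let the fingers close. It gives the time, the measured TCP pose, the force, the opening and the grip force at its end, in the units of the state.
- sensors.read_state(): the state, without advancing time (a new reading comes with each control period).
- get_image(name): name is "scene" or "top" or "wrist"; returns (picture, depth): 420x560x3 uint8, red, green, blue; 420x560 float32, mm along the optical axis (not along the pixel's ray), 0 where there is no reading.
- camera_params(name): a dict with "camera_matrix" (3x3 intrinsics, pixels), "R" (3x3) and "t" (3): a world point X has camera coordinates R X + t; the wrist camera has in their place "mount" (4x4, takes a point from camera to tool coordinates, whose origin is the TCP and whose axes are the flange's). Camera axes: x right, y down, z forward; pixel columns grow to the right and rows downward; lengths in mm; the calibration is good to about 2 mm. A picture is of the moment at which its call begins: read the wrist's pose just before it. camera_params takes no time and is no camera call.
- job_done(): hands the job in; it is judged then, once.
The state is a dict: "clock": time; "joints": joint angles; "joint_vel": joint speeds; "joint_efforts": joint torques, N m; "position": TCP position; "ee_rot": TCP orientation; "contact_force": force on the tool from outside, world axes, zero at the start; "wrist_torque": the same for the moment, N m; "gripper_width": finger opening in mm; "grasp_force": force on a finger pad.
Only numpy, scipy, OpenCV 4.12 (cv2) and the standard library are available. Lean on these libraries where they do the work, as an engineer would, in place of code of your own. Each camera call takes 0.05 s, during which the arm holds its last target. There are 200 camera calls.

TASK

Put the tray of ring castings on the two loading rails of the blast cabinet and push it in through the spring flap, gently, until it rests against the stop inside and the flap has closed behind it. Do not ram the stop, and leave the mallet, pliers and jar where they are.

Things in the scene. Friction and masses are not known exactly. Their poses are not given: they have to be found in the camera images.
- cabinet: Grey steel blast cabinet fixed on the bench, 320 x 320 x 290 mm high, glass top and sloping window. At its -x end a small hood, the loading port, juts out 61 mm, with two loading rails running out of it. Origin: on the bench (z = 0) under the closed flap, midway between the rails; x points level into the cabinet, the way the tray is pushed; z up. Its main body begins at x = +61 mm.
- rails (a point): Outer end of the loading rails, midway between them, level with their tops (60 mm above the bench), at the cabinet's x = -170 mm; axes as the cabinet's. Rails run on inside to x = +210. Ledges lie 36 to 48.5 mm either side; open between them. Fences 97 mm apart inside, 10 mm high, with lips flaring to 116 mm apart, 20 mm above the rail tops.
- mouth (a point): Middle of the hood's mouth, on the rail-top level, at the cabinet's x = 0; axes as the cabinet's. Mouth 97 mm wide; clear roof, underside 52 and top 54.5 mm above rail tops, from x = -2 to +61 mm. Sill between the rails (x -3 to +3): top 8 mm below rail tops, soft brush on it; floor behind 15 mm below rail tops. Too low for an upright gripper: lean about 45 deg, fingers first.
- flap (a joint): Steel flap in the mouth, 92 mm wide, 3 mm thick, on a level hinge 50 mm above the rail tops at the cabinet's x = 0. Angle in rad: 0 hanging shut, up to 1.5 swung inward (to +x); never outward. A spring (0.02 N m shut, +0.04 per rad) and its 80 g close it. It rides on what is under it and drops shut behind the tray only once the tray's rear end is over 27 mm past x = 0.
- flap_edge (a point): Middle of the flap's lower edge, 48 mm below its hinge; 2 mm above the rail tops when shut.
- stop: The stop inside: a bracket fixed across the rails, origin in its middle, 3 mm above the rail tops, 222 mm past the flap, axes as the cabinet's. It carries an upright stop bar, 90 mm wide, up to 21 mm above the rail tops, whose depth differs each time and is not measured: feel for it. With the tray's front on it, the tray's rear end is 29 to 36 mm past the flap. Rigid: press it with 20 N at most.
- tray: Shallow steel tray, 150 long (x) x 92 wide (y), rim 10 mm high, about 0.45 kg; both ends alike, either may go in first. Six ring castings lie fast in it. Lengthwise over its middle a level carrying bar, 84 long x 10 wide x 8 mm high, its top 36 mm above the tray's underside, on sloping legs. Origin: centre of the underside. Starts on the bench. Slides easily on the rails.
- mallet: Rawhide mallet lying on the bench, handle along x, 230 mm long, head 48 mm thick and 90 mm wide at its +x end. Origin on the bench under the handle's middle. Bystander.
- pliers: Pliers with dark red grips lying on the bench, 170 mm long along x, 14 mm high. Origin under them near the joint. Bystander.
- jar: Glass jar with a steel cap, 64 mm diameter, 75 mm high. Origin: centre of its underside. Bystander.
Not all that is in view belongs to the job. Of the things that look like the tray, the smaller one is meant.

How it is judged (in metres and radians):
On the way, in this order (a step that is already met when the one before it is completed fails the run):
1. the tray stands on the loading rails, outside or only part way into the port (z of tray in the frame of cabinet between 0.057 and 0.064 m and y of tray in the frame of cabinet between -0.005 and 0.005 m and x of tray in the frame of cabinet between -0.17 and 0 m and angle between the x axis of tray and the x axis of cabinet, either way round below 0.08 rad), for 0.2 s.
2. the tray is pushed more than half way through the open flap (x of tray in the frame of cabinet above 0.03 m and value of joint flap above 0.2 rad).
3. the tray is pushed up against the stop (felt, more than 2 N) (contact force between tray and stop above 2 N).
At the end, for the whole second after the job is handed in: Having been pushed up to the stop, the tray stands level on the rails inside, at rest, its rear end 27.5 to 38.5 mm past the flap (anywhere between the stop's settings), and the flap behind it hangs shut (under 0.06 rad) (x of tray in the frame of cabinet between 0.1025 and 0.1135 m and y of tray in the frame of cabinet between -0.006 and 0.006 m and z of tray in the frame of cabinet between 0.057 and 0.064 m and value of joint flap below 0.06 rad and linear speed of tray below 0.01 m/s); the robot touches nothing.
It fails at once if the tray is rammed against the stop with more than 30 N (contact force between tray and stop above 30 N).
It fails at once if the mallet, pliers or jar is shifted by more than 30 mm (distance of any of mallet, pliers, jar from where it was at the start of the episode above 0.03 m).
It also fails if it takes over 51 s, if anything falls off the work surface, if the arm or the gripper's body presses on something with over 40 N, if the wrist force passes 120 N, or if a joint passes its speed limit or range.

## Working session

There is one attempt and no reset: what is moved stays moved. The work goes in short steps, Python scripts to look and compute and a tool call to move; the robot and the scene stay as the last step left them, time stands still between calls to the robot, and variables do not carry over. Pictures are saved under pics/ and viewed, at most 10 in all, crops included, and the job is handed in when it is done.

Besides the shell and the picture viewer there is one more tool, called after "Request:" as name(argument=value, ...), one argument or row to a line, values as JSON. servo_tool: Moves the arm, as the interface text tells. Its arguments: {"type":"object","properties":{"motion":{"type":"array"}},"required":["motion"]}

```bash
mkdir -p pics; ls; python3 - <<'E'
from bench import sensors,get_image,camera_params
import cv2,numpy as np
for n in ("scene","top"):
    im,d=get_image(n); cv2.imwrite(f"pics/{n}0.png",im[:,:,::-1]); np.save(f"{n}0.npy",d)
    p=camera_params(n); print(n,{k:np.round(v,3).tolist() for k,v in p.items()})
print(sensors.read_state()); print(camera_params("wrist"))
E
```

```text
pics
scene {'camera_matrix': [[474.061, 0.0, 269.973], [0.0, 474.061, 209.861], [0.0, 0.0, 1.0]], 'R': [[0.684, 0.729, 0.004], [0.555, -0.516, -0.652], [-0.474, 0.449, -0.758]], 't': [-296.831, -228.928, 1491.633]}
top {'camera_matrix': [[528.241, 0.0, 282.225], [0.0, 528.241, 199.371], [0.0, 0.0, 1.0]], 'R': [[0.019, -1.0, -0.006], [-0.996, -0.018, -0.089], [0.089, 0.008, -0.996]], 't': [-68.163, 493.501, 1335.817]}
{'clock': 0.1, 'joints': array([ 1.42562757e+00,  3.85498949e-01,  6.74019180e-03, -3.92665117e-04,
       -1.19399951e+00, -2.58607541e-01]), 'joint_vel': array([ 0.00154011, -0.00122676,  0.00284658, -0.00107565, -0.00139901,
       -0.00027191]), 'joint_efforts': array([-7.67338515e-04, -3.93324423e+01,  1.88928097e+01,  4.19794947e+00,
       -2.64244278e-03,  6.10447458e-06]), 'position': array([245.34419452, 574.26094135, 230.31688225]), 'ee_rot': array([ 9.79674702e-01, -2.00590335e-01, -1.26584809e-04,  9.89737898e-04]), 'contact_force': array([ 0.27080721, -0.98300288,  0.48346955]), 'wrist_torque': array([-0.00645222,  0.02110964,  0.00848546]), 'grasp_force': 0.0, 'gripper_width': 85.35684896186793}
{'camera_matrix': array([[334.41360492,   0.        , 277.22476973],
       [  0.        , 334.41360492, 205.88285684],
       [  0.        ,   0.        ,   1.        ]]), 'mount': array([[-1.00828304e-04, -9.44320230e-01, -3.29027798e-01,
         8.41963974e+01],
       [ 9.99999891e-01, -2.44904497e-04,  3.96440600e-04,
         3.15191070e-01],
       [-4.54947267e-04, -3.29027723e-01,  9.44320153e-01,
        -1.42002298e+02],
       [ 0.00000000e+00,  0.00000000e+00,  0.00000000e+00,
         1.00000000e+00]])}
```

View pics/scene0.png

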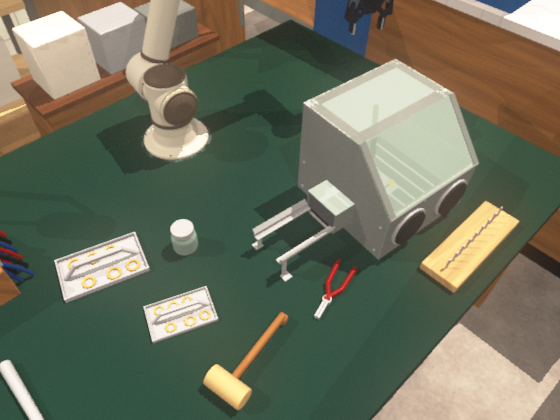

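View pics/top0.png

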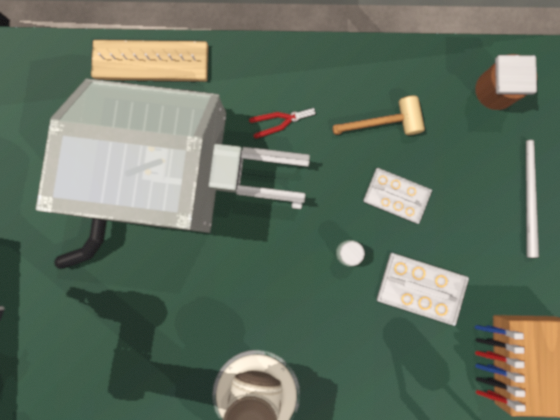

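The scene shows the small tray at top-image pixel (398,195), the jar at (350,253), and the mallet at (380,120). The rails run from the hood at (228,167) to their ends at about (303,160) and (298,200). Next I'll measure them from depth.

```bash
cat > h.py <<'E'
import numpy as np,cv2
from bench import sensors,get_image,camera_params
def cloud(n,d):
    p=camera_params(n);K=p["camera_matrix"];v,u=np.mgrid[:420,:560]
    c=np.stack([(u-K[0,2])/K[0,0]*d,(v-K[1,2])/K[1,1]*d,d],-1)
    return (c-p["t"])@p["R"]
def proj(n,X):
    p=camera_params(n);c=p["R"]@np.array(X,float)+p["t"];q=p["camera_matrix"]@c;return q[:2]/q[2]
def ray(n,uv,z):
    p=camera_params(n);r=p["R"].T@np.linalg.inv(p["camera_matrix"])@[uv[0],uv[1],1];o=-p["R"].T@p["t"]
    return o+r*(z-o[2])/r[2]
E
python3 - <<'E'
from h import *
im=cv2.imread("pics/top0.png");d=np.load("top0.npy");P=cloud("top",d)
print("bench z",np.median(P[330:360,300:350,2]),np.median(P[225:235,300:330,2]))
z=P[...,2]
def box(name,sl,lo,hi):
    m=np.zeros(z.shape,bool);m[sl]=(z[sl]>lo)&(z[sl]<hi)
    n,l,st,_=cv2.connectedComponentsWithStats(m.astype(np.uint8))
    for i in np.argsort(-st[1:,4])[:3]+1:
        q=P[l==i];r=cv2.minAreaRect(q[:,:2].astype(np.float32));print(name,st[i].tolist(),"c",np.round(r[0],1),np.round(r[1],1),round(r[2],2),"z",np.round(np.percentile(q[:,2],[5,50,95]),1))
box("tray",np.s_[160:230,355:440],5,50)
box("rails",np.s_[135:220,243:325],45,95)
box("hood",np.s_[135:200,205:246],100,125)
box("jar",np.s_[235:275,330:370],60,90)
box("mallet",np.s_[90:140,325:430],8,90)
box("pliers",np.s_[100:140,245:318],6,30)
c=cv2.resize(im[130:230,200:440],None,fx=3.3,fy=3.3,interpolation=cv2.INTER_CUBIC);cv2.imwrite("pics/c1.png",c)
for zlo in range(150,206,3): print(zlo,np.round(z[zlo,290:300:3],0),np.round(z[zlo,260:270:3],0))
E
```

```text
bench z -1.0523218955449223 -0.7435164700976686
tray [373, 185, 49, 22, 223] c [ 515.5 -357.5] [133.8  22.2] 72.05 z [ 5.9 32.3 38.9]
tray [398, 177, 34, 39, 90] c [ 524.8 -412. ] [114.6  57.3] 31.01 z [ 5.6  9.  14. ]
tray [379, 206, 36, 12, 49] c [ 468.5 -353.8] [92.7 17.2] 80.48 z [ 5.3  8.6 13.3]
rails [243, 148, 67, 18, 694] c [598.7 -40.5] [165.5  24.5] 84.24 z [55.7 63.7 79.9]
rails [243, 187, 62, 15, 515] c [503.6 -36.1] [154.3  23.5] 83.77 z [55.7 63.2 80.1]
hood [207, 135, 34, 65, 1197] c [559.   81.1] [ 64.3 157.4] 84.1 z [108.3 113.3 117.9]
jar [341, 242, 23, 23, 421] c [ 361.4 -232.7] [53.8 54.9] 0.8 z [69.7 73.9 78. ]
mallet [333, 96, 91, 39, 1163] c [ 703.4 -301. ] [ 90.7 228.8] 10.47 z [21.7 35.7 48.6]
mallet [398, 95, 1, 1, 1] c [ 778.  -359.2] [0. 0.] 0.0 z [8.1 8.1 8.1]
mallet [338, 103, 1, 1, 1] c [ 753.2 -201. ] [0. 0.] 0.0 z [10.1 10.1 10.1]
pliers [250, 109, 65, 29, 502] c [710.9 -52.9] [ 56.3 171.5] 22.64 z [ 6.9 10.9 15.7]
pliers [281, 119, 2, 3, 3] c [705.5 -53.5] [1.1 6.5] 67.39 z [6.3 6.4 8.6]
pliers [253, 108, 2, 1, 2] c [736.9  21.5] [2.7 0. ] -94.23 z [6.3 6.7 7.1]
150 [-6. -3. -8. -2.] [79. 80. 76.  3.]
153 [75.  1. -3. -3.] [70. 74. 73. 75.]
156 [72. 76. 76. 74.] [58. 59. 58. 54.]
159 [60. 59. 54. 60.] [55. 60. 56. 61.]
162 [62. 59. 60. 57.] [-3. -3. -3.  4.]
165 [-4.  3. -2.  6.] [ 5. -1. -2.  4.]
168 [ 4. -4.  1. -2.] [-2.  1. -1.  2.]
171 [-2.  5. -2. -5.] [-3. -3. -3. -2.]
174 [-3. -0. -3.  1.] [ 1. -3.  2. -3.]
177 [ 2. -3. -2.  1.] [-3.  3.  3. -4.]
180 [ 2. -3. -3. -2.] [-2. -2. -2. -0.]
183 [-0.  2. -9. -6.] [-1.  1.  0.  2.]
186 [-3. -1.  1. -4.] [-4. -2. -4. -1.]
189 [-3.  3.  2.  5.] [53. 62. 62. -6.]
192 [56. -3.  0.  1.] [61. 62. 56. 58.]
195 [62. 60. 57. 61.] [78. 83. 75. 72.]
198 [77. 69. 77. 66.] [ 2.  1.  2. -2.]
201 [ 6. -4.  2. 75.] [-5.  1. -3. -1.]
204 [4. 7. 2. 7.] [1. 2. 3. 2.]
```

View pics/c1.png

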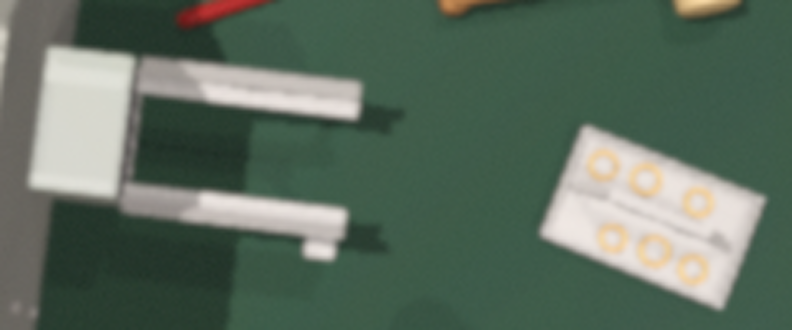

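The crop shows the tray's rim corners at (585,125), (766,197), (722,308) and (541,235). The rail ends are at about (358,119) and (347,208), and the hood is on the left. I'll compute the poses from these.

```bash
python3 - <<'E'
from h import *
from scipy.optimize import minimize
q=np.array([[585,125],[766,197],[722,308],[541,235]])/3.3+[200,130]-0.35
c=np.array([ray("top",p,10) for p in q])[:,:2];print("tray",c.mean(0),[np.linalg.norm(c[i]-c[i-1]) for i in range(4)])
e=(c[0]+c[3]-c[1]-c[2]);print("yaw long",np.degrees(np.arctan2(e[1],e[0])))
# cabinet fit: model height map in strip vs cloud
for n in ("top",):
    d=np.load(n+"0.npy");P=cloud(n,d)
    Q=P[135:220,243:325].reshape(-1,3);Q=Q[(Q[:,2]>50)&(Q[:,2]<90)]
    L=Q[Q[:,2]<66]
    res=[]
    for S,lab in((Q,"all"),(L,"ledge")):
        a=S[S[:,0]>550];b=S[S[:,0]<=550]
        v=[]
        for s in(a,b):
            k=cv2.fitLine(s[:,:2].astype(np.float32),cv2.DIST_HUBER,0,.01,.01).ravel();v.append(k if k[1]>0 else np.r_[-k[:2],k[2:]])
        th=np.mean([np.arctan2(k[1],k[0]) for k in v]);u=np.array([np.cos(th),np.sin(th)]);w=np.array([-u[1],u[0]])
        off=[k[2:]@w for k in v]
        ends=[np.percentile(s[:,:2]@u,1) for s in(a,b)]
        print(lab,np.degrees(th),[np.degrees(np.arctan2(k[1],k[0])) for k in v],"off",off,"mid",np.mean(off),"ends",ends)
        for xe in(-170,): 
            o=u*(np.mean(ends)+170)+w*np.mean(off);print("origin",o)
# hood roof front edge corners
for p in ((135,55),(120,198),(48,45),(30,187)):
    print("hood",ray("top",np.array(p)/3.3+[200,130]-.35,114.5))
for p in ((358,119),(347,208)): print("ledge end inner",ray("top",np.array(p)/3.3+[200,130]-.35,60))
E
```

```text
tray [ 512.29513494 -357.69556251] [np.float64(94.20383499766135), np.float64(152.29899091735416), np.float64(94.53426930159944), np.float64(151.74603382626657)]
yaw long 68.94626742254604
all 84.062836 [np.float32(84.17958), np.float32(83.94609)] off [np.float32(-600.51074), np.float32(-505.81183)] mid -553.16125 ends [np.float64(-59.390002728310115), np.float64(-59.28621511400313)]
origin [561.64069662  52.85060068]
ledge 84.02922 [np.float32(83.9263), np.float32(84.132126)] off [np.float32(-595.0503), np.float32(-510.54172)] mid -552.796 ends [np.float64(-58.77652195037172), np.float64(-59.04568397619758)]
origin [561.35272189  52.98373132]
hood [613.27482726  43.40909871 114.5       ]
hood [507.78376153  51.59377164 114.5       ]
hood [619.57047688 107.39386209 114.5       ]
hood [514.63941394 117.32458457 114.5       ]
ledge end inner [ 577.31304427 -122.74041435   60.        ]
ledge end inner [ 509.09380665 -115.39592388   60.        ]
```

Request:
servo_tool(
  motion=[
    {"travel": [0, 0, -0.16], "rot": [0, 0, 0.019], "hand": 0.45},
    {"travel": [0, 0, -0.16], "rot": [0, 0, 0.019], "hand": 0.45},
    {"travel": [0, 0, -0.16], "rot": [0, 0, 0.019], "hand": 0.45},
    {"travel": [0, 0, -0.16], "rot": [0, 0, 0.019], "hand": 0.45},
    {"travel": [0, 0, -0.16], "rot": [0, 0, 0.019], "hand": 0.45},
    {"travel": [0, 0, -0.16], "rot": [0, 0, 0.019], "hand": 0.45},
    {"travel": [0, 0, -0.06], "rot": [0, 0, 0.019], "hand": 0.45},
    {"travel": [0, 0, 0], "rot": [0, 0, 0.019], "hand": 0.45},
    {"travel": [0, 0, 0], "rot": [0, 0, 0.019], "hand": 0.45},
    {"travel": [0, 0, 0], "rot": [0, 0, 0.019], "hand": 0.45},
  ],
)

```text
clock: 0.93
position: [245.4, 574.8, 486.0]
ee_rot: [-0.695, 0.719, 0.0, -0.0]
contact_force: [1.0, -0.8, -1.1]
gripper_width: 38.5
grasp_force: 0.0
```

Request:
servo_tool(
  motion=[
    {"travel": [0, 0, 0], "rot": [0, 0, 0.018], "hand": 0.45},
    {"travel": [0, 0, 0], "rot": [0, 0, 0.018], "hand": 0.45},
    {"travel": [0, 0, 0], "rot": [0, 0, 0.018], "hand": 0.45},
    {"travel": [0.124, -0.093, 0], "rot": [0, 0, 0], "hand": 0.45},
    {"travel": [0.124, -0.093, 0], "rot": [0, 0, 0], "hand": 0.45},
    {"travel": [0.124, -0.093, 0], "rot": [0, 0, 0], "hand": 0.45},
    {"travel": [0.124, -0.093, 0], "rot": [0, 0, 0], "hand": 0.45},
    {"travel": [0.124, -0.093, 0], "rot": [0, 0, 0], "hand": 0.45},
    {"travel": [0.124, -0.093, 0], "rot": [0, 0, 0], "hand": 0.45},
    {"travel": [0.124, -0.093, 0], "rot": [0, 0, 0], "hand": 0.45},
  ],
)

```text
clock: 1.77
position: [319.7, 311.8, 486.0]
ee_rot: [-0.567, 0.824, -0.0, -0.0]
contact_force: [0.6, -0.6, -0.2]
gripper_width: 38.4
grasp_force: 0.0
```

Request:
servo_tool(
  motion=[
    {"travel": [0.124, -0.093, 0], "rot": [0, 0, 0], "hand": 0.45},
    {"travel": [0.124, -0.093, 0], "rot": [0, 0, 0], "hand": 0.45},
    {"travel": [0.124, -0.093, 0], "rot": [0, 0, 0], "hand": 0.45},
    {"travel": [0.124, -0.093, 0], "rot": [0, 0, 0], "hand": 0.45},
    {"travel": [0.124, -0.093, 0], "rot": [0, 0, 0], "hand": 0.45},
    {"travel": [0.124, -0.093, 0], "rot": [0, 0, 0], "hand": 0.45},
    {"travel": [0.124, -0.093, 0], "rot": [0, 0, 0], "hand": 0.45},
    {"travel": [0.124, -0.093, 0], "rot": [0, 0, 0], "hand": 0.45},
    {"travel": [0.124, -0.093, 0], "rot": [0, 0, 0], "hand": 0.45},
    {"travel": [0.124, -0.093, 0], "rot": [0, 0, 0], "hand": 0.45},
  ],
)

```text
clock: 2.6
position: [425.6, -60.8, 486.2]
ee_rot: [-0.567, 0.824, 0.0, 0.0]
contact_force: [1.6, 0.7, 0.5]
gripper_width: 38.6
grasp_force: 0.0
```

Request:
servo_tool(
  motion=[
    {"travel": [0.109, -0.083, 0.08], "rot": [0, 0, 0], "hand": 0.45},
    {"travel": [0.109, -0.083, 0.08], "rot": [0, 0, 0], "hand": 0.45},
    {"travel": [0.109, -0.083, 0.08], "rot": [0, 0, 0], "hand": 0.45},
    {"travel": [0.109, -0.083, 0.08], "rot": [0, 0, 0], "hand": 0.45},
    {"travel": [0.109, -0.083, 0.08], "rot": [0, 0, 0], "hand": 0.45},
    {"travel": [0.109, -0.083, 0.08], "rot": [0, 0, 0], "hand": 0.45},
    {"travel": [0.109, -0.083, 0.08], "rot": [0, 0, 0], "hand": 0.45},
    {"travel": [0.109, -0.083, 0.08], "rot": [0, 0, 0], "hand": 0.45},
    {"travel": [0.109, -0.083, 0.08], "rot": [0, 0, 0], "hand": 0.45},
    {"travel": [0, 0, 0.16], "rot": [0, 0, 0], "hand": 0.45},
  ],
)

```text
clock: 3.43
position: [514.9, -360.6, 267.1]
ee_rot: [-0.565, 0.825, -0.004, 0.001]
contact_force: [2.2, -0.1, 0.4]
gripper_width: 38.7
grasp_force: 0.0
```

Request:
servo_tool(
  motion=[
    {"travel": [0, 0, 0.16], "rot": [0, 0, 0], "hand": 0.45},
    {"travel": [0, 0, 0.16], "rot": [0, 0, 0], "hand": 0.45},
    {"travel": [0, 0, 0], "rot": [0, 0, 0], "hand": 0.45},
  ],
)

```text
clock: 3.68
position: [507.1, -352.0, 176.2]
ee_rot: [-0.565, 0.825, 0.009, -0.004]
contact_force: [-1.3, 1.4, -2.1]
gripper_width: 38.0
grasp_force: 0.0
```

```bash
cat >> h.py <<'E'
from scipy.spatial.transform import Rotation as Ro
def wpose():
    s=sensors.read_state();T=np.eye(4);T[:3,:3]=Ro.from_quat(s["ee_rot"]).as_matrix();T[:3,3]=s["position"]
    return T@camera_params("wrist")["mount"],s
def wcloud(d,T):
    K=camera_params("wrist")["camera_matrix"];v,u=np.mgrid[:420,:560]
    c=np.stack([(u-K[0,2])/K[0,0]*d,(v-K[1,2])/K[1,1]*d,d],-1);return c@T[:3,:3].T+T[:3,3]
def wray(uv,z,T):
    K=camera_params("wrist")["camera_matrix"];r=T[:3,:3]@np.linalg.inv(K)@[uv[0],uv[1],1];return T[:3,3]+r*(z-T[2,3])/r[2]
def rows(target,yawdeg=None):
    "shift still to go in tool axes as fractions of full scale"
    s=sensors.read_state();R=Ro.from_quat(s["ee_rot"]).as_matrix();return R.T@(np.array(target)-s["position"])/250
E
python3 - <<'E'
from h import *
T,s=wpose();im,d=get_image("wrist");print(s["clock"],s["position"],np.degrees(Ro.from_quat(s["ee_rot"]).as_matrix())[:2,0]/57.3)
np.savez("w1.npz",d=d,T=T);cv2.imwrite("pics/w1.png",im[:,:,::-1])
P=wcloud(d,T);z=P[...,2]
m=(z>22)&(z<45)&(np.hypot(P[...,0]-512,P[...,1]+358)<70)
q=P[m][:,:2].astype(np.float32);print("bar",m.sum(),cv2.minAreaRect(q),np.percentile(P[m][:,2],[5,50,95]),np.median(z[(abs(z)<4)]))
l=cv2.fitLine(q,cv2.DIST_HUBER,0,.01,.01).ravel();print("dir",np.degrees(np.arctan2(l[1],l[0])),q.mean(0))
E
```

```text
3.6833 [ 507.13225463 -351.98905229  176.2495337 ] [-0.36041208 -0.9327085 ]
bar 1233 ((510.5931701660156, -356.8699951171875), (106.95950317382812, 9.65769100189209), 68.60531616210938) [26.0756571  35.06133144 36.25395904] -0.63593729316392
dir 68.37965 [ 508.25967 -362.25665]
```

View pics/w1.png

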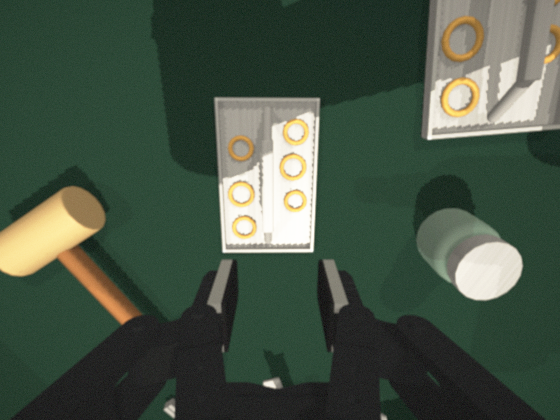

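The wrist picture shows the tray's rim corners at (216,98), (320,98), (315,252) and (223,252), with its bar running up the middle at u≈268. The jar and mallet are clear of it on either side.

```bash
python3 - <<'E'
from h import *
T=np.load("w1.npz")["T"]
c=np.array([wray(p,10,T) for p in((216,98),(320,98),(315,252),(223,252))])[:,:2];print(c.mean(0),np.round(c))
e=c[2]+c[3]-c[0]-c[1];print(np.degrees(np.arctan2(e[1],e[0])))
T2,s=wpose();print(s["position"],s["clock"],s["joints"],Ro.from_quat(s["ee_rot"]).as_matrix())
print(rows((511,-357,160)))
E
```

```text
[ 510.00679666 -355.88146785] [[ 525. -442.]
 [ 440. -409.]
 [ 493. -268.]
 [ 581. -303.]]
68.74127606896963
[ 509.65424244 -353.59879865  181.48165543] 3.7333 [-3.46393901e-01  4.19513783e-01 -6.70461639e-02 -8.89737493e-04
 -1.09580289e+00 -1.99960653e-02] [[-3.58634435e-01 -9.33417784e-01 -1.06104673e-02]
 [-9.33477924e-01  3.58604444e-01  4.67102358e-03]
 [-5.55055760e-04  1.15798269e-02 -9.99932798e-01]]
[ 0.01081694 -0.01089838  0.08580018]
```

Request:
servo_tool(
  motion=[
    {"travel": [0.01, -0.01, 0], "rot": [0, 0, 0], "hand": 0.45},
    {"travel": [0, 0, 0.12], "rot": [0, 0, 0], "hand": 0.45},
    {"travel": [0, 0, 0.12], "rot": [0, 0, 0], "hand": 0.45},
    {"travel": [0, 0, 0.12], "rot": [0, 0, 0], "hand": 0.45},
    {"travel": [0, 0, 0.1], "rot": [0, 0, 0], "hand": 0.45},
    {"travel": [0, 0, 0.05], "rot": [0, 0, 0], "hand": 0.45},
    {"travel": [0, 0, 0], "rot": [0, 0, 0], "hand": 0.45},
    {"travel": [0, 0, 0], "rot": [0, 0, 0], "hand": 0.45},
  ],
)

```text
clock: 4.4
position: [516.3, -359.0, 61.6]
ee_rot: [-0.567, 0.824, -0.002, 0.001]
contact_force: [0.8, 0.5, 0.9]
gripper_width: 38.0
grasp_force: 0.0
```

```bash
python3 - <<'E'
from h import *
T,s=wpose();im,d=get_image("wrist");print(s["clock"],s["position"],rows((510.5,-356.7,16)),Ro.from_quat(s["ee_rot"]).as_matrix()[2])
cv2.imwrite("pics/w2.png",im[:,:,::-1])
E
```

```text
4.4 [ 516.26397875 -358.95237513   61.58769836] [-0.00041398  0.0270573   0.18451044] [ 8.74762837e-04 -4.83690835e-03 -9.99987919e-01]
```

View pics/w2.png

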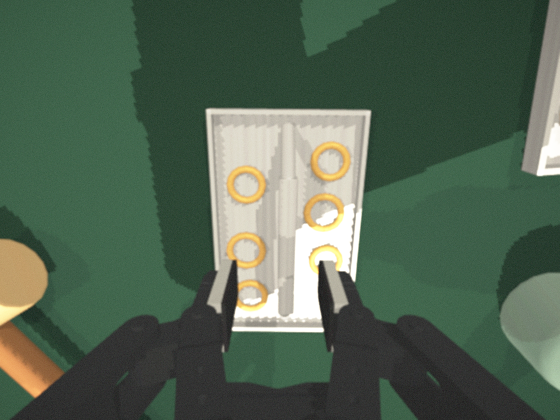

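The bar is at u≈287 and the fingers are centred at about 278, so I'll shift +0.026 along tool y and descend.

Request:
servo_tool(
  motion=[
    {"travel": [0, 0.026, 0], "rot": [0, 0, 0], "hand": 0.45},
    {"travel": [0, 0, 0.06], "rot": [0, 0, 0], "hand": 0.45},
    {"travel": [0, 0, 0.06], "rot": [0, 0, 0], "hand": 0.45},
    {"travel": [0, 0, 0.06], "rot": [0, 0, 0], "hand": 0.45},
    {"travel": [0, 0, 0], "rot": [0, 0, 0], "hand": 0.45},
    {"travel": [0, 0, 0], "rot": [0, 0, 0], "hand": 0},
    {"travel": [0, 0, 0], "rot": [0, 0, 0], "hand": 0},
    {"travel": [0, 0, 0], "rot": [0, 0, 0], "hand": 0},
    {"travel": [0, 0, 0], "rot": [0, 0, 0], "hand": 0},
    {"travel": [0, 0, 0], "rot": [0, 0, 0], "hand": 0},
  ],
)

```text
clock: 5.28
position: [509.4, -356.3, 16.0]
ee_rot: [-0.567, 0.824, -0.002, 0.001]
contact_force: [-0.0, 0.3, 6.4]
gripper_width: 8.8
grasp_force: 59.3
```

Request:
servo_tool(
  motion=[
    {"travel": [0, 0, -0.06], "rot": [0, 0, 0], "hand": 0},
    {"travel": [0, 0, -0.1], "rot": [0, 0, 0], "hand": 0},
    {"travel": [0, 0, -0.12], "rot": [0, 0, 0], "hand": 0},
    {"travel": [0, 0, -0.12], "rot": [0, 0, -0.014], "hand": 0},
    {"travel": [0, 0, -0.1], "rot": [0, 0, -0.014], "hand": 0},
    {"travel": [0, 0, 0], "rot": [0, 0, -0.014], "hand": 0},
    {"travel": [-0.05, 0, 0], "rot": [0, 0, 0], "hand": 0},
    {"travel": [-0.1, -0.01, 0], "rot": [0, 0, 0], "hand": 0},
    {"travel": [-0.12, -0.01, 0], "rot": [0, 0, 0], "hand": 0},
    {"travel": [-0.12, -0.01, 0], "rot": [0, 0, 0], "hand": 0},
  ],
)

```text
clock: 6.12
position: [523.4, -257.6, 136.8]
ee_rot: [-0.669, 0.743, 0.002, -0.001]
contact_force: [0.7, -0.0, -3.9]
gripper_width: 8.3
grasp_force: 59.1
```

Request:
servo_tool(
  motion=[
    {"travel": [-0.12, 0, 0], "rot": [0, 0, 0], "hand": 0},
    {"travel": [-0.12, 0, 0], "rot": [0, 0, 0], "hand": 0},
    {"travel": [-0.12, 0, 0], "rot": [0, 0, 0], "hand": 0},
    {"travel": [-0.12, 0, 0], "rot": [0, 0, 0], "hand": 0},
    {"travel": [-0.1, 0, 0], "rot": [0, 0, 0], "hand": 0},
    {"travel": [-0.06, 0, 0], "rot": [0, 0, 0], "hand": 0},
    {"travel": [0, 0, 0], "rot": [0, 0, 0], "hand": 0},
    {"travel": [0, 0, 0], "rot": [0, 0, 0], "hand": 0},
  ],
)

```text
clock: 6.78
position: [540.2, -99.0, 137.5]
ee_rot: [-0.67, 0.742, 0.001, -0.001]
contact_force: [-0.4, 0.5, -5.3]
gripper_width: 8.1
grasp_force: 59.1
```

```bash
python3 - <<'E'
from h import *
T,s=wpose();im,d=get_image("wrist");print(s["clock"],s["position"],rows((552.1,-38.5,110)),Ro.from_quat(s["ee_rot"]).as_matrix(),s["gripper_width"])
np.savez("w3.npz",d=d,T=T);cv2.imwrite("pics/w3.png",im[:,:,::-1])
im,d=get_image("top");np.save("top3.npy",d);c=cv2.resize(im[120:240,190:340,::-1],None,fx=2.8,fy=2.8,interpolation=cv2.INTER_CUBIC)
w=cv2.imread("pics/w3.png")[:336,:]; w=cv2.resize(w,(400,336*400//560)); cv2.imwrite("pics/c3.png",np.vstack([cv2.copyMakeBorder(c,0,0,0,0,0),cv2.copyMakeBorder(w,0,0,0,c.shape[1]-400,0)]))
E
```

```text
6.7833 [540.23554247 -99.01129772 137.4935261 ] [-0.24880839 -0.02196572  0.11060911] [[-1.01291865e-01 -9.94850601e-01 -3.49864025e-03]
 [-9.94856751e-01  1.01291020e-01  4.18259250e-04]
 [-6.17246248e-05  3.52301213e-03 -9.99993792e-01]] 8.135555969928495
```

View pics/c3.png

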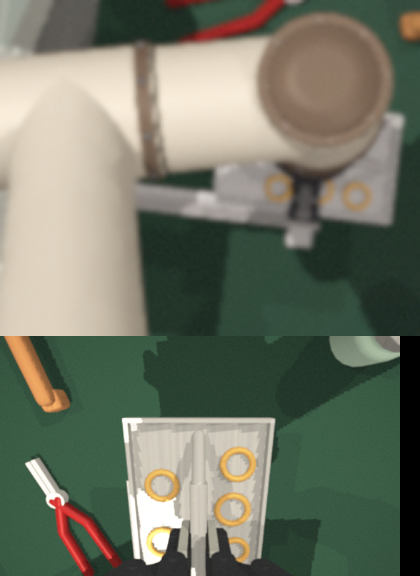

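The tray is held square and centred: its far rim runs from (172,116) to (384,116) in full-size pixels. I'll move it over the rails and lower it.

Request:
servo_tool(
  motion=[
    {"travel": [-0.06, -0.006, 0], "rot": [0, 0, 0], "hand": 0},
    {"travel": [-0.08, -0.008, 0], "rot": [0, 0, 0], "hand": 0},
    {"travel": [-0.07, -0.008, 0.02], "rot": [0, 0, 0], "hand": 0},
    {"travel": [-0.039, 0, 0.05], "rot": [0, 0, 0], "hand": 0},
    {"travel": [0, 0, 0.06], "rot": [0, 0, 0], "hand": 0},
    {"travel": [0, 0, 0.03], "rot": [0, 0, 0], "hand": 0},
    {"travel": [0, 0, 0.02], "rot": [0, 0, 0], "hand": 0},
    {"travel": [0, 0, 0], "rot": [0, 0, 0], "hand": 0},
    {"travel": [0, 0, 0], "rot": [0, 0, 0], "hand": 0},
  ],
)

```text
clock: 7.63
position: [553.5, -39.6, 93.9]
ee_rot: [-0.67, 0.743, -0.0, -0.0]
contact_force: [-0.9, 0.2, -4.0]
gripper_width: 8.5
grasp_force: 59.1
```

```bash
python3 - <<'E'
from h import *
print(rows((552.1,-38.5,77)),sensors.read_state())
E
```

```text
[-0.00392866  0.00610099  0.06750539] {'clock': 7.6333, 'joints': array([ 2.20770048e-01,  4.06263353e-01, -3.45257877e-01,  3.55699822e-04,
       -8.19472396e-01, -3.24342641e-01]), 'joint_vel': array([ 0.00502294, -0.01228926,  0.01570928,  0.00409425,  0.00132279,
       -0.00040184]), 'joint_efforts': array([ 1.98740407e-02, -3.80077922e+01,  1.58156079e+01,  3.71739417e+00,
       -3.05554108e-02, -3.43582233e-04]), 'position': array([553.51809437, -39.62923957,  93.87649017]), 'ee_rot': array([-6.69646918e-01,  7.42679593e-01, -6.48366442e-05, -1.49723315e-04]), 'contact_force': array([-0.87991257,  0.19542185, -3.96554574]), 'wrist_torque': array([-0.00897339,  0.02656722, -0.00277061]), 'grasp_force': 59.08133089542389, 'gripper_width': 8.473520508369967}
```

Request:
servo_tool(
  motion=[
    {"travel": [0, 0.005, 0.016], "rot": [0, 0, 0], "hand": 0},
    {"travel": [0, 0, 0.016], "rot": [0, 0, 0], "hand": 0},
    {"travel": [0, 0, 0.016], "rot": [0, 0, 0], "hand": 0},
    {"travel": [0, 0, 0.012], "rot": [0, 0, 0], "hand": 0},
    {"travel": [0, 0, 0], "rot": [0, 0, 0], "hand": 0},
    {"travel": [0, 0, 0], "rot": [0, 0, 0], "hand": 0},
  ],
)

```text
clock: 8.13
position: [552.1, -38.7, 78.6]
ee_rot: [-0.67, 0.742, 0.0, -0.0]
contact_force: [1.1, -0.2, -3.9]
gripper_width: 8.3
grasp_force: 59.1
```

Request:
servo_tool(
  motion=[
    {"travel": [0, 0, 0.006], "rot": [0, 0, 0], "hand": 0},
    {"travel": [0, 0, 0.005], "rot": [0, 0, 0], "hand": 0},
    {"travel": [0, 0, 0], "rot": [0, 0, 0], "hand": 0},
    {"travel": [0, 0, 0], "rot": [0, 0, 0], "hand": 0},
  ],
)

```text
clock: 8.47
position: [552.3, -38.7, 76.1]
ee_rot: [-0.67, 0.742, -0.0, 0.0]
contact_force: [-0.6, 0.3, -4.6]
gripper_width: 8.6
grasp_force: 59.1
```

Request:
servo_tool(
  motion=[
    {"travel": [0, 0, 0.006], "rot": [0, 0, 0], "hand": 0},
    {"travel": [0, 0, 0], "rot": [0, 0, 0], "hand": 0},
    {"travel": [0, 0, 0], "rot": [0, 0, 0], "hand": 0},
  ],
)

```text
clock: 8.72
position: [553.1, -38.8, 76.0]
ee_rot: [-0.67, 0.742, -0.001, 0.001]
contact_force: [-2.4, -0.9, 5.9]
gripper_width: 8.5
grasp_force: 60.3
```

Request:
servo_tool(
  motion=[
    {"travel": [0, 0, 0], "rot": [0, 0, 0], "hand": 0.35},
    {"travel": [0, 0, 0], "rot": [0, 0, 0], "hand": 0.35},
    {"travel": [0, 0, 0], "rot": [0, 0, 0], "hand": 0.35},
    {"travel": [0, 0, 0], "rot": [0, 0, 0], "hand": 0.35},
    {"travel": [0, 0, -0.05], "rot": [0, 0, 0], "hand": 0.35},
    {"travel": [0, 0, -0.12], "rot": [0, 0, 0], "hand": 0.35},
    {"travel": [0, 0, -0.12], "rot": [0, 0, 0], "hand": 0.35},
    {"travel": [0, 0, -0.12], "rot": [0, 0, 0], "hand": 0.35},
    {"travel": [0, 0, -0.1], "rot": [0, 0, 0], "hand": 0},
  ],
)

```text
clock: 9.47
position: [552.6, -38.7, 204.2]
ee_rot: [-0.67, 0.742, -0.001, 0.001]
contact_force: [0.9, -0.4, 0.3]
gripper_width: 19.0
grasp_force: 0.0
```

```bash
python3 - <<'E'
from h import *
T,s=wpose();im,d=get_image("wrist");print(s["clock"],s["position"],s["joint_vel"].round(2))
np.savez("w4.npz",d=d,T=T);cv2.imwrite("pics/w4.png",im[:,:,::-1])
E
```

```text
9.4667 [552.61767231 -38.71941799 204.20081578] [ 0.   -0.27  0.42 -0.01 -0.68  0.  ]
```

View pics/w4.png

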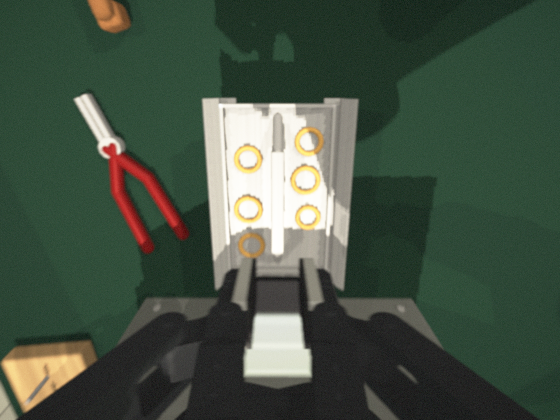

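The tray is seated between the fences: its rear rim corners are at (221,105) and (338,105), just inside the rail ends at v≈98. I'll back out and lean the tool, fingers first.

Request:
servo_tool(
  motion=[
    {"travel": [0.1, 0, 0], "rot": [0, 0, 0], "hand": 0},
    {"travel": [0.12, 0, 0], "rot": [0, 0, 0], "hand": 0},
    {"travel": [0.12, 0, 0], "rot": [0, 0, 0], "hand": 0},
    {"travel": [0.12, 0, 0], "rot": [0, -0.01, 0], "hand": 0},
    {"travel": [0, 0, 0], "rot": [0, -0.018, 0], "hand": 0},
    {"travel": [0, 0, 0], "rot": [0, -0.018, 0], "hand": 0},
    {"travel": [0, 0, 0], "rot": [0, -0.018, 0], "hand": 0},
    {"travel": [0, 0, 0], "rot": [0, -0.018, 0], "hand": 0},
    {"travel": [0, 0, 0], "rot": [0, -0.018, 0], "hand": 0},
    {"travel": [0, 0, 0], "rot": [0, -0.018, 0], "hand": 0},
  ],
)

```text
clock: 10.35
position: [541.1, -153.8, 202.7]
ee_rot: [-0.624, 0.691, 0.243, 0.272]
contact_force: [-0.4, -0.1, -0.5]
gripper_width: 0.1
grasp_force: 0.0
```

```bash
python3 - <<'E'
from h import *
s=sensors.read_state();print(s["clock"],s["position"],s["joints"].round(2),s["joint_vel"].round(2));R=Ro.from_quat(s["ee_rot"]).as_matrix();print(R.round(3))
q=np.load("w4.npz");T=q["T"];P=wcloud(q["d"],T)
for uv in((221,105),(338,105),(279,105)): print(wray(uv,70,T))
z=P[...,2]
print("rim z",np.median(z[104:107,240:265]),"ledge/lip end",[wray(p,80,T) for p in((204,99),(356,99))], "bar z",np.median(z[170:230,276:281]))
E
```

```text
10.35 [ 541.11687282 -153.76924963  202.74194689] [-0.4   0.47  0.12 -0.71 -1.51  0.46] [-0.66  0.46  0.38 -1.07 -0.91  0.64]
[[-0.074 -0.995  0.072]
 [-0.731  0.103  0.675]
 [-0.679 -0.003 -0.734]]
[ 588.77673721 -116.26631564   70.        ]
[ 496.66729912 -106.84281567   70.        ]
[ 543.10782133 -111.59403627   70.        ]
rim z 69.32754639986052 ledge/lip end [array([ 599.26919222, -122.14185424,   80.        ]), array([ 484.58618195, -110.4069804 ,   80.        ])] bar z 95.20935578922571
```

Request:
servo_tool(
  motion=[
    {"travel": [0, 0, 0], "rot": [0, -0.0125, 0], "hand": 0},
    {"travel": [0.07, 0, 0.065], "rot": [0, 0, 0], "hand": 0},
    {"travel": [0.07, 0, 0.065], "rot": [0, 0, 0], "hand": 0},
    {"travel": [0.07, 0, 0.065], "rot": [0, 0, 0], "hand": 0},
    {"travel": [0.07, 0, 0.065], "rot": [0, 0, 0], "hand": 0},
    {"travel": [0, 0, 0], "rot": [0, 0, 0], "hand": 0},
    {"travel": [0, 0, 0], "rot": [0, 0, 0], "hand": 0},
  ],
)

```text
clock: 10.93
position: [539.8, -153.2, 105.2]
ee_rot: [-0.614, 0.681, 0.269, 0.295]
contact_force: [0.3, -0.7, 0.1]
gripper_width: 0.2
grasp_force: 0.0
```

```bash
python3 - <<'E'
from h import *
s=sensors.read_state();print(s["clock"],s["position"],s["joints"].round(2));R=Ro.from_quat(s["ee_rot"]).as_matrix();print(R.round(3))
print(rows((539.4,-151.9,60)),"x_c unit 100mm",(R.T@[.1045,.9945,0]*.4).round(4))
im,d=get_image("scene");cv2.imwrite("pics/s5.png",cv2.resize(im[120:330,160:440,::-1],None,fx=2,fy=2))
E
```

```text
10.9333 [ 539.82402405 -153.19947513  105.21632285] [-0.44  0.61  0.06 -0.77 -1.42  0.62]
[[-0.072 -0.995  0.072]
 [-0.678  0.102  0.728]
 [-0.732  0.004 -0.682]]
[0.12895181 0.00154249 0.1269299 ] x_c unit 100mm [-0.2726 -0.001   0.2927]
```

View pics/s5.png

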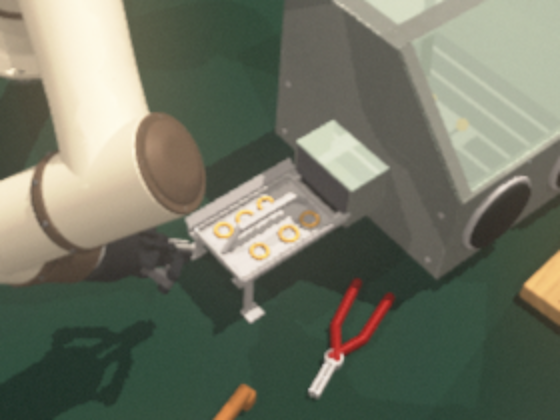

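Tray is on the rails, the leaned gripper is behind it, and nothing else is close. I'll lower to rail level and approach.

Request:
servo_tool(
  motion=[
    {"travel": [0.065, 0.001, 0.063], "rot": [0, 0, 0], "hand": 0},
    {"travel": [0.064, 0, 0.064], "rot": [0, 0, 0], "hand": 0},
    {"travel": [0, 0, 0], "rot": [0, 0, 0], "hand": 0},
    {"travel": [-0.0273, 0, 0.0293], "rot": [0, 0, 0], "hand": 0},
    {"travel": [-0.0273, 0, 0.0293], "rot": [0, 0, 0], "hand": 0},
    {"travel": [-0.0137, 0, 0.0146], "rot": [0, 0, 0], "hand": 0},
    {"travel": [-0.0137, 0, 0.0146], "rot": [0, 0, 0], "hand": 0},
    {"travel": [-0.0137, 0, 0.0146], "rot": [0, 0, 0], "hand": 0},
    {"travel": [0, 0, 0], "rot": [0, 0, 0], "hand": 0},
  ],
)

```text
clock: 11.73
position: [544.3, -116.2, 62.3]
ee_rot: [-0.615, 0.68, 0.267, 0.296]
contact_force: [0.3, -0.2, -0.1]
gripper_width: 0.3
grasp_force: 0.0
```

```bash
cat > st.py <<'E'
from h import *
s=sensors.read_state();p=s["position"]-[560.8,52,60];u=np.array([.1045,.9945,0]);w=np.array([-.9945,.1045,0])
print(s["clock"],"xc",p@u,"yc",p@w,"z",p[2],"f",s["contact_force"]@u,s["contact_force"].round(1))
E
python3 st.py; python3 -c "
from h import *
print(Ro.from_quat(sensors.read_state()['ee_rot']).as_matrix().round(3))"
```

```text
11.7333 xc -169.02654341576687 yc -1.1208996922999468 z 2.332751107229207 f -0.12990239824749564 [ 0.3 -0.2 -0.1]
[[-0.068 -0.995  0.075]
 [-0.679  0.101  0.727]
 [-0.731 -0.001 -0.682]]
```

Request:
servo_tool(
  motion=[
    {"travel": [0.005, 0, 0.005], "rot": [0, 0, 0], "hand": 0},
    {"travel": [-0.0082, 0, 0.0088], "rot": [0, 0, 0], "hand": 0},
    {"travel": [-0.0137, 0, 0.0146], "rot": [0, 0, 0], "hand": 0},
    {"travel": [-0.0137, 0, 0.0146], "rot": [0, 0, 0], "hand": 0},
    {"travel": [-0.0137, 0, 0.0146], "rot": [0, 0, 0], "hand": 0},
    {"travel": [-0.0137, 0, 0.0146], "rot": [0, 0, 0], "hand": 0},
    {"travel": [-0.0137, 0, 0.0146], "rot": [0, 0, 0], "hand": 0},
  ],
)

```text
clock: 12.32
position: [546.8, -89.0, 59.4]
ee_rot: [-0.615, 0.681, 0.267, 0.296]
contact_force: [0.3, -2.7, -0.1]
gripper_width: 0.3
grasp_force: 1.0
```

```bash
python3 st.py
```

```text
12.3167 xc -141.7250640787568 yc -0.7726948896224535 z -0.5843845101703664 f -2.619569278146727 [ 0.3 -2.7 -0.1]
```

Request:
servo_tool(
  motion=[
    {"travel": [-0.0153, 0, 0.0132], "rot": [0, 0, 0], "hand": 0},
    {"travel": [-0.0164, 0, 0.0176], "rot": [0, 0, 0], "hand": 0},
    {"travel": [-0.0164, 0, 0.0176], "rot": [0, 0, 0], "hand": 0},
    {"travel": [-0.0164, 0, 0.0176], "rot": [0, 0, 0], "hand": 0},
    {"travel": [-0.0164, 0, 0.0176], "rot": [0, 0, 0], "hand": 0},
    {"travel": [-0.0164, 0, 0.0176], "rot": [0, 0, 0], "hand": 0},
    {"travel": [-0.0164, 0, 0.0176], "rot": [0, 0, 0], "hand": 0},
    {"travel": [-0.0164, 0, 0.0176], "rot": [0, 0, 0], "hand": 0},
    {"travel": [-0.0164, 0, 0.0176], "rot": [0, 0, 0], "hand": 0},
    {"travel": [-0.0164, 0, 0.0176], "rot": [0, 0, 0], "hand": 0},
  ],
)

```text
clock: 13.15
position: [552.8, -29.7, 60.2]
ee_rot: [-0.614, 0.681, 0.267, 0.296]
contact_force: [0.5, -2.9, -1.1]
gripper_width: 0.0
grasp_force: 1.3
```

```bash
python3 st.py
```

```text
13.15 xc -82.0425602063519 yc -0.5726268653821265 z 0.1628454387767846 f -2.8280245858690995 [ 0.5 -2.9 -1.1]
```

Request:
servo_tool(
  motion=[
    {"travel": [-0.0164, 0, 0.0176], "rot": [0, 0, 0], "hand": 0},
    {"travel": [-0.0164, 0, 0.0176], "rot": [0, 0, 0], "hand": 0},
    {"travel": [-0.0164, 0, 0.0176], "rot": [0, 0, 0], "hand": 0},
    {"travel": [-0.0164, 0, 0.0176], "rot": [0, 0, 0], "hand": 0},
    {"travel": [-0.0164, 0, 0.0176], "rot": [0, 0, 0], "hand": 0},
    {"travel": [-0.0164, 0, 0.0176], "rot": [0, 0, 0], "hand": 0},
    {"travel": [-0.0164, 0, 0.0176], "rot": [0, 0, 0], "hand": 0},
    {"travel": [-0.0164, 0, 0.0176], "rot": [0, 0, 0], "hand": 0},
    {"travel": [-0.0164, 0, 0.0176], "rot": [0, 0, 0], "hand": 0},
    {"travel": [-0.0164, 0, 0.0176], "rot": [0, 0, 0], "hand": 0},
  ],
)

```text
clock: 13.98
position: [559.0, 30.0, 60.2]
ee_rot: [-0.615, 0.681, 0.267, 0.296]
contact_force: [-0.5, -1.9, -0.2]
gripper_width: -0.1
grasp_force: 1.0
```

```bash
python3 st.py; python3 - <<'E'
from h import *
im,d=get_image("top");a=cv2.resize(im[120:240,170:330,::-1],None,fx=2.5,fy=2.5,interpolation=cv2.INTER_CUBIC)
im,d=get_image("scene");b=cv2.resize(im[140:260,280:440,::-1],None,fx=2.5,fy=2.5,interpolation=cv2.INTER_CUBIC);cv2.imwrite("pics/s6.png",np.hstack([a,b]))
E
```

```text
13.9833 xc -22.103351779609163 yc -0.5165791940146633 z 0.1654751892263775 f -1.94096970223916 [-0.5 -1.9 -0.2]
```

View pics/s6.png

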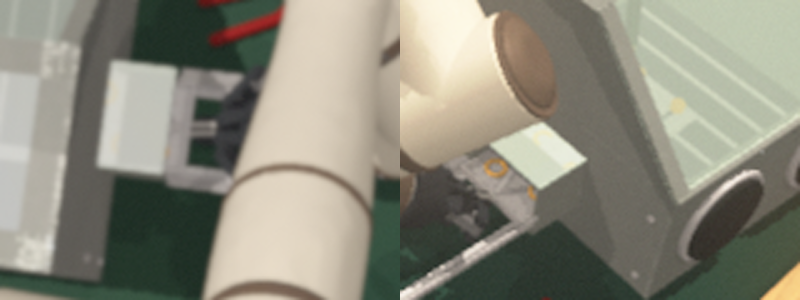

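Tray is going into the port squarely with the fingers behind it, and the forearm is clear of the cabinet. I'll continue slower.

Request:
servo_tool(
  motion=[
    {"travel": [-0.0137, 0, 0.0146], "rot": [0, 0, 0], "hand": 0},
    {"travel": [-0.0137, 0, 0.0146], "rot": [0, 0, 0], "hand": 0},
    {"travel": [-0.0137, 0, 0.0146], "rot": [0, 0, 0], "hand": 0},
    {"travel": [-0.0137, 0, 0.0146], "rot": [0, 0, 0], "hand": 0},
    {"travel": [-0.0109, 0, 0.0117], "rot": [0, 0, 0], "hand": 0},
    {"travel": [-0.0082, 0, 0.0088], "rot": [0, 0, 0], "hand": 0},
    {"travel": [-0.0055, 0, 0.0059], "rot": [0, 0, 0], "hand": 0},
    {"travel": [-0.0055, 0, 0.0059], "rot": [0, 0, 0], "hand": 0},
  ],
)

```text
clock: 14.75
position: [562.1, 60.6, 60.1]
ee_rot: [-0.614, 0.681, 0.267, 0.296]
contact_force: [0.3, -0.5, -0.5]
gripper_width: -0.4
grasp_force: 0.0
```

```bash
python3 st.py
```

```text
14.75 xc 8.719698504217273 yc -0.3475838860315389 z 0.12745468649546865 f -0.44159963614963954 [ 0.3 -0.5 -0.5]
```

Request:
servo_tool(
  motion=[
    {"travel": [-0.0055, 0, 0.0059], "rot": [0, 0, 0], "hand": 0},
    {"travel": [-0.0055, 0, 0.0059], "rot": [0, 0, 0], "hand": 0},
    {"travel": [-0.0055, 0, 0.0059], "rot": [0, 0, 0], "hand": 0},
    {"travel": [-0.0055, 0, 0.0059], "rot": [0, 0, 0], "hand": 0},
  ],
)

```text
clock: 15.08
position: [563.1, 68.2, 60.2]
ee_rot: [-0.615, 0.681, 0.267, 0.296]
contact_force: [0.7, -1.2, 0.4]
gripper_width: 0.0
grasp_force: 1.0
```

Request:
servo_tool(
  motion=[
    {"travel": [-0.0041, 0, 0.0044], "rot": [0, 0, 0], "hand": 0},
    {"travel": [-0.0041, 0, 0.0044], "rot": [0, 0, 0], "hand": 0},
    {"travel": [-0.0041, 0, 0.0044], "rot": [0, 0, 0], "hand": 0},
  ],
)

```text
clock: 15.33
position: [563.5, 72.7, 60.2]
ee_rot: [-0.615, 0.681, 0.267, 0.296]
contact_force: [-0.5, -1.6, 0.7]
gripper_width: -0.2
grasp_force: 1.0
```

```bash
python3 st.py
```

```text
15.3333 xc 20.87984810623217 yc -0.5157569958327644 z 0.1683006975454333 f -1.6577494592210433 [-0.5 -1.6  0.7]
```

Request:
servo_tool(
  motion=[
    {"travel": [-0.0027, 0, 0.0029], "rot": [0, 0, 0], "hand": 0},
    {"travel": [-0.0027, 0, 0.0029], "rot": [0, 0, 0], "hand": 0},
    {"travel": [-0.0027, 0, 0.0029], "rot": [0, 0, 0], "hand": 0},
  ],
)

```text
clock: 15.58
position: [563.6, 75.6, 60.0]
ee_rot: [-0.615, 0.681, 0.267, 0.296]
contact_force: [-0.2, -3.1, 0.3]
gripper_width: -0.1
grasp_force: 1.2
```

Request:
servo_tool(
  motion=[
    {"travel": [-0.0027, 0, 0.0029], "rot": [0, 0, 0], "hand": 0},
    {"travel": [-0.0027, 0, 0.0029], "rot": [0, 0, 0], "hand": 0},
  ],
)

```text
clock: 15.75
position: [563.8, 77.7, 60.0]
ee_rot: [-0.615, 0.681, 0.267, 0.296]
contact_force: [-0.4, -2.5, 0.2]
gripper_width: -0.1
grasp_force: 1.1
```

Request:
servo_tool(
  motion=[
    {"travel": [-0.0027, 0, 0.0029], "rot": [0, 0, 0], "hand": 0},
    {"travel": [-0.0027, 0, 0.0029], "rot": [0, 0, 0], "hand": 0},
  ],
)

```text
clock: 15.92
position: [564.2, 79.0, 59.9]
ee_rot: [-0.615, 0.681, 0.266, 0.296]
contact_force: [0.0, -7.0, 0.3]
gripper_width: -0.1
grasp_force: 3.6
```

Request:
servo_tool(
  motion=[
    {"travel": [-0.0014, 0, 0.0015], "rot": [0, 0, 0], "hand": 0},
    {"travel": [0, 0, 0], "rot": [0, 0, 0], "hand": 0},
  ],
)

```text
clock: 16.08
position: [564.5, 79.1, 60.0]
ee_rot: [-0.615, 0.681, 0.266, 0.296]
contact_force: [0.1, -5.6, 0.1]
gripper_width: 0.1
grasp_force: 3.2
```

```bash
python3 st.py
```

```text
16.0833 xc 27.29326979958436 yc -0.8485755334972223 z -0.032242798949873475 f -5.547689625563648 [ 0.1 -5.6  0.1]
```

Request:
servo_tool(
  motion=[
    {"travel": [-0.0027, 0, 0.0029], "rot": [0, 0, 0], "hand": 0},
    {"travel": [0, 0, 0], "rot": [0, 0, 0], "hand": 0},
    {"travel": [0, 0, 0], "rot": [0, 0, 0], "hand": 0},
  ],
)

```text
clock: 16.33
position: [564.9, 79.2, 60.0]
ee_rot: [-0.615, 0.681, 0.265, 0.296]
contact_force: [-0.3, -8.6, 0.7]
gripper_width: 0.1
grasp_force: 4.4
```

The force now rises without the tip advancing, so the tray is on the stop. I'll withdraw level.

Request:
servo_tool(
  motion=[
    {"travel": [0.0055, 0, -0.0059], "rot": [0, 0, 0], "hand": 0},
    {"travel": [0.0137, 0, -0.0146], "rot": [0, 0, 0], "hand": 0},
    {"travel": [0.0137, 0, -0.0146], "rot": [0, 0, 0], "hand": 0},
    {"travel": [0.0137, 0, -0.0146], "rot": [0, 0, 0], "hand": 0},
    {"travel": [0.0137, 0, -0.0146], "rot": [0, 0, 0], "hand": 0},
    {"travel": [0.0137, 0, -0.0146], "rot": [0, 0, 0], "hand": 0},
    {"travel": [0.0137, 0, -0.0146], "rot": [0, 0, 0], "hand": 0},
    {"travel": [0.0273, 0, -0.0293], "rot": [0, 0, 0], "hand": 0},
    {"travel": [0.0273, 0, -0.0293], "rot": [0, 0, 0], "hand": 0},
    {"travel": [0.0273, 0, -0.0293], "rot": [0, 0, 0], "hand": 0},
  ],
)

```text
clock: 17.17
position: [557.9, 18.4, 60.2]
ee_rot: [-0.615, 0.681, 0.267, 0.296]
contact_force: [-0.2, 0.4, -0.6]
gripper_width: 0.1
grasp_force: 0.0
```

Request:
servo_tool(
  motion=[
    {"travel": [0.05, 0, -0.0537], "rot": [0, 0, 0], "hand": 0},
    {"travel": [0.08, 0, -0.0859], "rot": [0, 0, 0], "hand": 0},
    {"travel": [0.08, 0, -0.0859], "rot": [0, 0, 0], "hand": 0},
    {"travel": [0.08, 0, -0.0859], "rot": [0, 0, 0], "hand": 0},
    {"travel": [0.08, 0, -0.0859], "rot": [0, 0, 0], "hand": 0},
    {"travel": [0.08, 0, -0.0859], "rot": [0, 0, 0], "hand": 0},
    {"travel": [0, 0, -0.12], "rot": [0, 0, 0], "hand": 0},
    {"travel": [0, 0, -0.12], "rot": [0, 0, 0], "hand": 0},
    {"travel": [0, 0, 0], "rot": [0, 0, 0], "hand": 0},
    {"travel": [0, 0, 0], "rot": [0, 0, 0], "hand": 0},
  ],
)

```text
clock: 18.0
position: [536.9, -190.5, 102.1]
ee_rot: [-0.614, 0.681, 0.265, 0.297]
contact_force: [-0.1, 0.0, -0.2]
gripper_width: -0.1
grasp_force: 0.0
```

```bash
python3 st.py; python3 - <<'E'
from h import *
T,s=wpose()
im,d=get_image("wrist");b=cv2.resize(im[:,:,::-1],(400,300))
im,d=get_image("top");P=cloud("top",d);a=cv2.resize(im[120:240,150:310,::-1],None,fx=2.5,fy=2.5,interpolation=cv2.INTER_CUBIC)
cv2.imwrite("pics/s7.png",np.hstack([a,b]))
E
```

```text
18.0 xc -243.6294950843486 yc -1.5232409849627118 z 42.11510013320988 f 0.0004210564430215443 [-0.1  0.  -0.2]
```

View pics/s7.png

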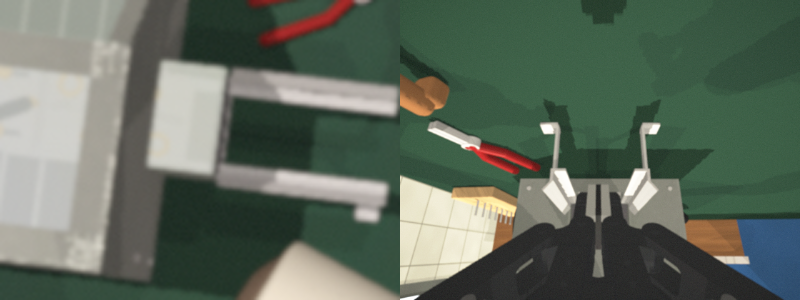

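The mouth looks as it did at the start, with the flap hanging shut. The rails outside are empty, and the pliers and mallet are where they were. Handing in.

```bash
python3 -c "
from bench import job_done
print(job_done())"
```

```text
the job is handed in; nothing more can be done
None
```

The tray went onto the rails and in through the flap until it rested on the stop, pressed with at most about 9 N. The flap then looked shut behind it in the top view, and I handed the job in at about 18 s; no verdict was shown.

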